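# Load the gauge balls into a pocket rig

## Robot

A 6-joint arm with a two-finger parallel gripper is mounted at the origin on the work surface. World frame = base frame: x ahead of the robot, y to its left, z up, the work surface at z = 0. Lengths are in mm, angles in rad, forces in N, time in s.
With the tool pointing down it reaches from about 325 to 875 mm from the base axis. Payload 4.4 kg.
Tool frame: the origin (TCP) lies between the finger pads; the fingertips stand 8 mm ahead of it and the grasp point (between the pads) lies 11 mm behind it; z points along the fingers, y is the direction in which the jaws open and shut (so a half turn about z gives the same grasp; the last joint's range is limited). The gripper opens to 85 mm and grips with 20 to 120 N. Pads are 22 mm wide; open, the fingers measure 114 mm over their backs; the gripper's body (76 mm by 85 mm) begins 54 mm behind the grasp point. The pads swing forward as they close: fully open they stand 13 mm farther back than shut.
Start: joints at [-1.266, 0.207, 1.542, -0, 1.393, -0.15], TCP at [252.576, -516.559, 239.282] pointing down, gripper open.
Joint ranges: [-2.73, 2.73], [-0.86, 2.22], [0.23, 2.46], [-1.11, 4.25], [0.08, 2.63], [-2.82, 2.82]. Speed limits (rad/s): [2.79, 2.79, 3.14, 3.14, 3.14, 3.14].

## Interface

Orientations are given as a 3x3 rotation matrix whose columns are the frame's x, y, z axes.
In Python, from workcell import bot, camera, camera_model gives the robot as it stands.
- The arm moves only by the shell command python3 -m creep 'ROWS' [FORCE]. ROWS is JSON, a list of rows, each a list of 3 entries, a list of its own where there are three numbers: the shift along the world's x, y, z in units of 40 mm (1.0 is 40 mm), then the turn, a rotation vector about the world's x, y, z in units of 5 degrees (1.0 is 5 degrees), then the opening, from 0 (shut) to 1 (fully open). In form: [[[tx, ty, tz], [rx, ry, rz], grip], ...]. A call has 1 to 12 rows; each row is the pose to reach, as a shift and turn from the pose commanded when the call began; what a row does not reach only later rows make up. A row lasts 1/10 s, in which the tool goes at most 50 mm and 8.59 degrees, less where a joint would pass 70% of its speed; a pose out of reach is approached as far as the arm can. A call with a gripper value outside its range is refused whole. The fingers move at their own pace and stop on an object; FORCE is the grip in N (left out, the last holds). Time passes only in rows, so rows that repeat a pose let the fingers close. It gives the time, the measured TCP pose, the force and the opening at its end, in the units of the state.
- bot.sense(): the state, without advancing time (a new reading comes with each control period).
- camera(name): name is "side" or "top"; returns the picture (420x560x3 uint8, red, green, blue); there is no depth.
- camera_model(name): a dict with "fovy" (degrees; the focal length in pixels is half the picture's height over the tangent of half this angle, whatever the lens; pixels are square), "cx", "cy" (the principal point, pixels), "extrinsics" (4x4, takes a point from world to camera coordinates). Camera axes: x right, y down, z forward; pixel columns grow to the right and rows downward; lengths in mm; the calibration is good to about 2 mm. A picture is of the moment at which its call begins. camera_model takes no time and is no camera call.
- bot.sign_off(): hands the job in, once; it reports no verdict.
The state is a dict: "time": time; "qpos": joint angles; "qvel": joint speeds; "effort": joint torques, N m; "tool_pos": TCP position; "tool_rot": TCP orientation; "ft_force": force on the tool from outside, world axes, zero at the start; "torque": the same for the moment, N m; "gripper_width": finger opening in mm.
Only numpy, scipy, OpenCV 4.12 (cv2) and the standard library are available. Lean on these libraries where they do the work, as an engineer would, in place of code of your own. Each camera call takes 0.05 s, during which the arm holds its last target.

## Task

Take the two steel gauge balls off their stand and drop each into the round pocket of its own size under the crossbeam of the gauge rig: the small ball in the small pocket, the large ball in the large pocket. Leave both resting on the pocket floors, and do not push the mug, the computer mouse or the machined sample part about.

Things in the scene. Friction and masses are not known exactly. Their poses are not given: they have to be found in the camera images.
- small_ball: Loose plain steel ball, 24 mm diameter, about 56 g. Origin at its centre. At the start it sits on one of the two posts of the stand (either one), its centre 40 mm above the desk. Its axes mean nothing.
- large_ball: Loose plain steel ball, 36 mm diameter, about 190 g. Origin at its centre. At the start it sits on the other post of the stand, its centre 47 mm above the desk. Its axes mean nothing.
- stand: Fixed black plate 60 x 150 x 8 mm (x, y, z) flat on the desk with two upright aluminium tubes at its own y = -45 and +45 mm. The tubes are 18 mm across outside, 12 mm inside, and their tops stand 30 mm above the desk; a ball rests on each rim. Origin at the centre of the underside; z up.
- rig: Fixed gauge rig: dark steel base plate 100 x 240 x 8 mm (x, y, z) with two aluminium pocket blocks on it at its own x = 0, y = -55 and +55 mm, and a grey crossbeam above them on two posts 12 x 18 mm at y = -108 and +108 mm, x = -2 to +10 mm. Origin at the centre of the underside; x points away from the robot (turned up to 0.3 rad), y along the beam, z up.
- beam_edge (a point): Middle of the lower edge, on the robot's side, of the rig's crossbeam: 4 mm nearer the robot than the pocket centres, 105 mm above the desk. The beam is 16 mm deep away from the robot, 60 mm tall (top 165 mm above the desk) and 238 mm long. It covers the pocket centres from straight above; the side towards the robot is open. Axes as the rig's.
- small_pocket (a point): Centre of the mouth of the small pocket, 38 mm above the desk. Round pocket 28 mm across and 12 mm deep, with a flat closed black floor, in the top of an aluminium block 64 x 64 x 30 mm on the rig's base plate. It is at either end of the rig. With its ball seated, the ball's centre is level with the mouth. Axes as the rig's.
- large_pocket (a point): Centre of the mouth of the large pocket, 38 mm above the desk. Round pocket 40 mm across and 12 mm deep, flat closed black floor, in a block of the same size at the other end of the rig. With its ball seated, the ball's centre is 6 mm above the mouth. Axes as the rig's.
- mug: Bystander: white mug, 80 mm across, 90 mm high, on the desk beyond the balls. Origin at the centre of its underside.
- mouse: Bystander: black computer mouse, 105 x 60 x 26 mm. Origin at the centre of its underside.
- sample_part: Bystander: machined aluminium part, 80 x 90 mm base with a bore and two upright walls, 50 mm high. Origin at the centre of its underside.

How it is judged (in metres and radians):
At the end, for the whole second after the job is handed in: The small ball lies in the small pocket and the large ball in the large pocket, each within 5 mm of the pocket's centre line and resting on its floor (within 3 mm in height), released and at rest (under 0.03 m/s) (horizontal distance between small_ball and small_pocket below 0.005 m and z of small_ball in the frame of small_pocket below 0.003 m and horizontal distance between large_ball and large_pocket below 0.005 m and z of large_ball in the frame of large_pocket below 0.009 m and linear speed of each of small_ball, large_ball below 0.03 m/s); the robot touches nothing.
It fails at once if the mug is pushed more than 20 mm (distance of mug from where it was at the start of the episode above 0.02 m).
It fails at once if the mouse is pushed more than 20 mm (distance of mouse from where it was at the start of the episode above 0.02 m).
It fails at once if the sample part is pushed more than 20 mm (distance of sample_part from where it was at the start of the episode above 0.02 m).
It also fails if it takes over 58 s, if anything falls off the work surface, if the arm or the gripper's body presses on something with over 40 N, if the wrist force passes 120 N, or if a joint passes its speed limit or range.

## Working session

There is one attempt and no reset: what is moved stays moved. The work goes in short steps, Python scripts to look and compute and a shell command to move; the robot and the scene stay as the last step left them, time stands still between calls to the robot, and variables do not carry over. Pictures are saved under pics/ and viewed, and the job is handed in when it is done.

```bash
ls; mkdir -p pics; python3 - <<'E'
from workcell import bot,camera,camera_model
import cv2,numpy as np
for n in("side","top"):
    cv2.imwrite(f"pics/{n}0.png",camera(n)[:,:,::-1])
    m=camera_model(n);print(n,m["fovy"],m["cx"],m["cy"]);print(np.round(np.array(m["extrinsics"]),4).tolist(), [k for k in m])
s=bot.sense();print(s["time"],s["tool_pos"],np.round(s["tool_rot"],3).tolist(),s["gripper_width"],s["ft_force"])
E
```

```text
pics
side 43.280623443698175 282.38059968887546 212.87224044396498
[[-0.9766, -0.2149, -0.0117, 598.8454], [-0.1127, 0.557, -0.8228, 174.2794], [0.1833, -0.8022, -0.5682, 1154.0924], [0.0, 0.0, 0.0, 1.0]] ['fovy', 'cx', 'cy', 'extrinsics']
top 53.73654234719012 280.97707945457404 213.2932866906528
[[0.0057, -0.9998, -0.0201, -9.0553], [-0.9978, -0.0044, -0.0656, 613.0812], [0.0655, 0.0204, -0.9976, 1203.3232], [0.0, 0.0, 0.0, 1.0]] ['fovy', 'cx', 'cy', 'extrinsics']
0.1 [ 252.36313799 -515.89861298  238.2206336 ] [[0.898, 0.439, -0.001], [0.439, -0.898, 0.002], [0.0, -0.002, -1.0]] 85.55698935612968 [-0.20777981  0.62498424  0.46664789]
```

View pics/side0.png

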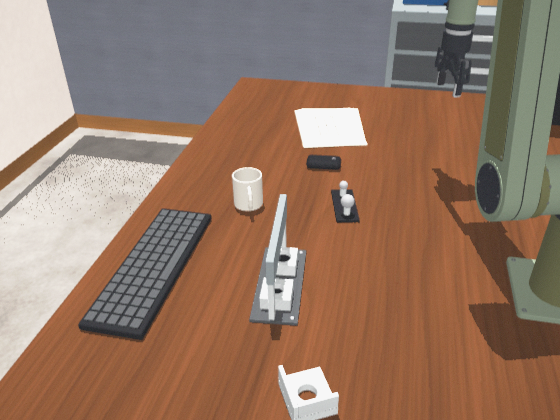

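View pics/top0.png

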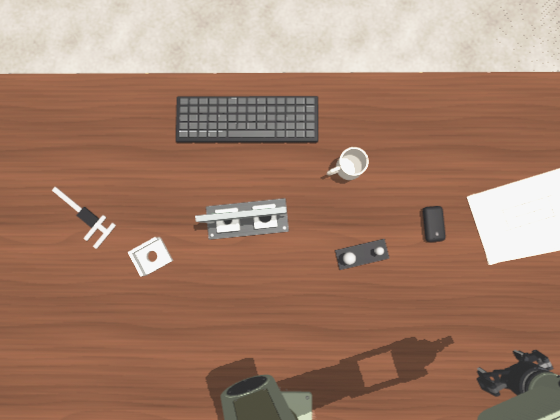

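The top view shows the rig at about (247,218) px, and the stand at (362,254) with the large ball at (349,258) and the small ball at (380,251). The mug is at (352,163), the mouse at (434,224) and the sample part at (151,256). I'll zoom in on these.

```bash
python3 - <<'E'
import cv2,numpy as np
t=cv2.imread("pics/top0.png");s=cv2.imread("pics/side0.png")
a=cv2.resize(t[190:280,190:400],None,fx=3.8,fy=3.8,interpolation=cv2.INTER_CUBIC)
cv2.imwrite("pics/topz.png",a)
b=cv2.resize(s[170:330,240:370],None,fx=3.7,fy=3.7,interpolation=cv2.INTER_CUBIC)
cv2.imwrite("pics/sidez.png",b)
E
```

```text
(no output)
```

View pics/topz.png

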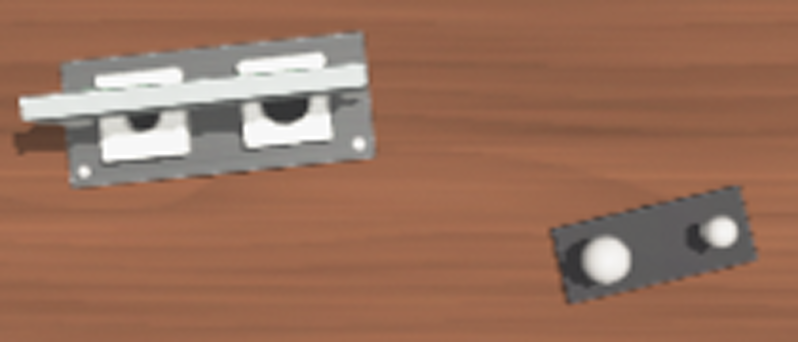

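View pics/sidez.png

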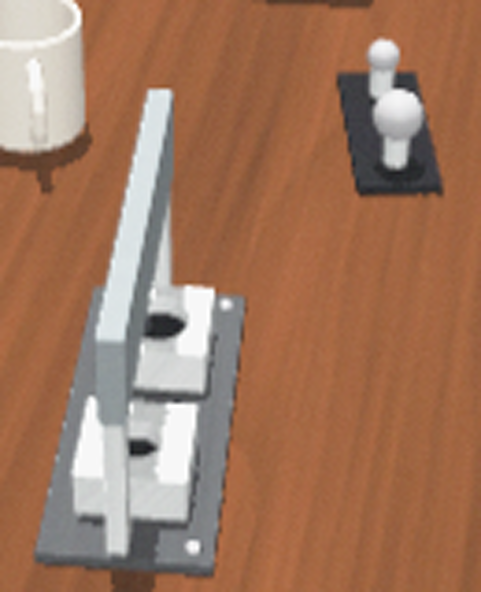

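```bash
cat > h.py <<'E'
import numpy as np
from workcell import camera_model
from scipy.optimize import least_squares
M={n:camera_model(n) for n in("side","top")}
def proj(n,P):
    m=M[n];E=np.array(m["extrinsics"]);P=np.atleast_2d(P)
    c=P@E[:3,:3].T+E[:3,3];f=210/np.tan(np.radians(m["fovy"])/2)
    return np.c_[f*c[:,0]/c[:,2]+m["cx"],f*c[:,1]/c[:,2]+m["cy"]]
def tri(pt,ps):
    r=least_squares(lambda X:np.r_[(proj("top",X)[0]-pt),(proj("side",X)[0]-ps)],[500,0,40.])
    return r.x,r.fun
def frame(p,L):
    c,s=np.cos(p[2]),np.sin(p[2]);L=np.atleast_2d(L)
    return np.c_[p[0]+c*L[:,0]-s*L[:,1],p[1]+s*L[:,0]+c*L[:,1],L[:,2]]
E
python3 - <<'E'
from h import *
T=lambda u,v:np.array([(u+.5)/3.8-.5+190,(v+.5)/3.8-.5+190])
S=lambda u,v:np.array([(u+.5)/3.7-.5+240,(v+.5)/3.7-.5+170])
for n,a,b in(("large",T(606,260),S(398,115)),("small",T(721,231),S(384,56)),
 ("Lblock far",T(332,138),S(214,289)),("Lblock near",T(249,146),S(206,389)),("Sblock far",T(189,153),S(197,403)),("Sblock near",T(102,161),S(192,490)),
 ("plateFar",T(374,157),S(244,296)),("plateNear",T(71,188),S(213,568)),("beamNear",T(22,121),S(125,340)),("beamFar",T(367,86),S(172,92))):
    x,f=tri(a,b);print(n,x.round(1),f.round(2))
obs=[("top",(-50,-120,8),T(374,157)),("top",(-50,120,8),T(71,188)),("top",(50,-120,8),T(362,33)),("top",(50,120,8),T(62,64)),
("top",(-32,-87,38),T(332,138)),("top",(-32,-23,38),T(249,146)),("top",(-32,23,38),T(189,153)),("top",(-32,87,38),T(102,161)),
("top",(-4,119,165),T(22,121)),("top",(-4,-119,165),T(367,86)),
("side",(-50,-120,8),S(244,296)),("side",(-50,120,8),S(213,568)),("side",(50,120,8),S(37,555)),
("side",(-32,-87,38),S(214,289)),("side",(-32,-23,38),S(206,389)),("side",(-32,23,38),S(197,403)),("side",(-32,87,38),S(192,490)),("side",(32,87,38),S(75,482)),("side",(-4,119,165),S(125,340)),("side",(-4,-119,165),S(172,92))]
def res(p): return np.concatenate([proj(n,frame(p,L))[0]-o for n,L,o in obs])
r=least_squares(res,[520,90,.1],loss="soft_l1");print(r.x,res(r.x).reshape(-1,2).round(1).tolist())
for n,L in(("smallP",(0,55,38)),("largeP",(0,-55,38)),("edge",(-4,0,105))):print(n,frame(r.x,L).round(1))
E
```

```text
large [ 484.2 -201.8   47.3] [-0.   -0.03  0.03  0.  ]
small [ 505.3 -289.6   40.5] [ 0.03  0.3  -0.29 -0.  ]
Lblock far [575.4   5.1  37.6] [-0.02 -0.11  0.09  0.  ]
Lblock near [568.3  70.4  11.9] [ 0.06  0.37 -0.28 -0.02]
Sblock far [563.9 114.3  39.5] [-0.05 -0.3   0.22  0.01]
Sblock near [554.7 181.2  35.2] [ 0.11  0.68 -0.49 -0.03]
plateFar [561.7 -27.    9.1] [-0.01 -0.09  0.08  0.  ]
plateNear [535.9 210.4   7.6] [ 0.    0.01 -0.   -0.  ]
beamNear [581.3 214.  165.9] [-0.01 -0.05  0.04  0.  ]
beamFar [607.1 -22.4 163.7] [-0.04 -0.24  0.21  0.02]
[5.97615030e+02 9.65686233e+01 1.09863577e-01] [[0.4, 0.1], [-0.0, 0.4], [0.0, -0.6], [-0.7, -0.3], [-0.5, -0.1], [-0.6, 0.1], [-0.5, -0.1], [0.5, 0.1], [-0.1, 0.2], [-0.1, -0.1], [0.4, 0.1], [0.5, -0.1], [-0.4, 0.0], [-0.0, 0.3], [-0.2, -9.0], [0.3, 1.1], [-1.1, -1.7], [-0.2, -1.6], [0.4, 0.6], [0.4, -0.4]]
smallP [[591.6 151.2  38. ]]
largeP [[603.6  41.9  38. ]]
edge [[593.6  96.1 105. ]]
```

```bash
cat >> h.py <<'E'
from scipy.spatial.transform import Rotation as Ro
from workcell import bot
YAW=0.11
def target(a):
    a=np.radians(a);c,s=np.cos(YAW),np.sin(YAW)
    z=np.array([np.sin(a)*c,np.sin(a)*s,-np.cos(a)]);y=np.array([s,-c,0]);return np.c_[np.cross(y,z),y,z]
def plan(ball,back,a=47,lead=2):
    """shift+turn units to put ball at point `lead` behind TCP, then backed off"""
    s=bot.sense();R=target(a);p=np.array(ball)+R[:,2]*(lead-back)
    d=(p-s["tool_pos"])/40;w=Ro.from_matrix(R@np.array(s["tool_rot"]).T).as_rotvec()/np.radians(5)
    print("goal",p.round(1),"shift",d.round(3),"turn",w.round(3));return R
def st():
    s=bot.sense();print("t",round(s["time"],2),"p",np.round(s["tool_pos"],1),"q",np.round(s["qpos"],2),"F",np.round(s["ft_force"],1),"w",round(s["gripper_width"],1),"z",np.round(np.array(s["tool_rot"])[:,2],3))
E
python3 -c "
from h import *
st();print(plan([505.3,-289.6,40.5],90)[:,2])"
```

```text
t 0.1 p [ 252.4 -515.9  238.2] q [-1.27  0.21  1.54 -0.    1.39 -0.15] F [-0.2  0.6  0.5] w 85.6 z [-0.001  0.002 -1.   ]
goal [ 441.3 -296.7  100.5] shift [ 4.724  5.481 -3.443] turn [ 2.609 -9.074 -3.736]
[ 0.72693347  0.08028677 -0.68199836]
```

```bash
python3 -m creep '[[[0.5,0.55,0],[0.26,-0.9,-0.37],0.5],[[1,1.1,0],[0.52,-1.8,-0.75],0.5],[[1.5,1.7,0],[0.8,-2.7,-1.1],0.5],[[2,2.3,0],[1.05,-3.6,-1.5],0.5],[[2.5,2.9,-0.3],[1.3,-4.5,-1.9],0.5],[[3,3.5,-0.7],[1.55,-5.4,-2.25],0.5],[[3.5,4.1,-1.2],[1.8,-6.35,-2.6],0.5],[[4,4.7,-1.8],[2.1,-7.25,-3],0.5],[[4.4,5.1,-2.5],[2.35,-8.2,-3.4],0.5],[[4.72,5.48,-3],[2.6,-9.07,-3.74],0.5],[[4.72,5.48,-3],[2.6,-9.07,-3.74],0.5],[[4.72,5.48,-3],[2.6,-9.07,-3.74],0.5]]' 40; python3 - <<'E'
from h import *
from workcell import camera
import cv2
st();plan([505.3,-289.6,40.5],0);plan([505.3,-289.6,40.5],60)
s=camera("side");t=camera("top")
a=cv2.resize(s[80:280,260:460],(600,600)[:2]);b=cv2.resize(t[170:320,300:450],(600,600))
cv2.imwrite("pics/p1.png",cv2.resize(np.hstack([a,b]),(800,400))[:,:,::-1])
E
```

```text
time: 1.3
tool_pos: [441.1, -297.3, 119.0]
tool_rot: [[0.68, 0.108, 0.725], [0.074, -0.994, 0.078], [0.73, 0.001, -0.684]]
ft_force: [-0.0, -1.2, 1.1]
gripper_width: 42.7
t 1.3 p [ 441.1 -297.3  119. ] q [-1.2   0.15  2.15  1.07  0.93 -0.46] F [-0.  -1.2  1.1] w 42.7 z [ 0.725  0.078 -0.684]
goal [ 506.8 -289.4   39.1] shift [ 1.64   0.197 -1.997] turn [ 0.009 -0.027  0.02 ]
goal [ 463.1 -294.3   80.1] shift [ 0.55   0.077 -0.974] turn [ 0.009 -0.027  0.02 ]
```

View pics/p1.png

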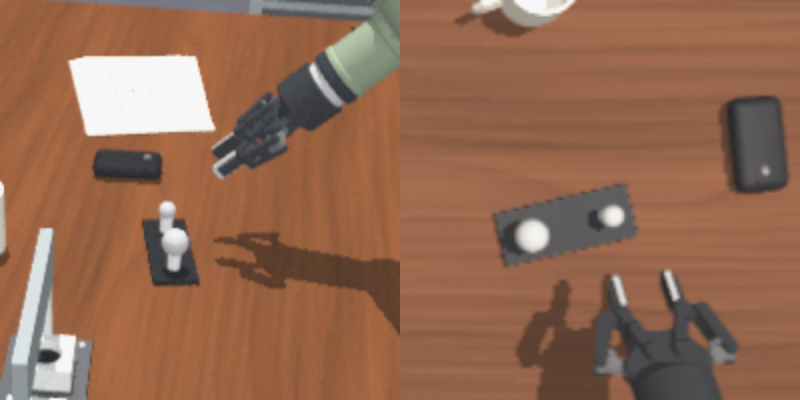

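```bash
python3 - <<'E'
from h import *
s=bot.sense();R=np.array(s["tool_rot"]);p=np.array(s["tool_pos"])
for k in(0,5,8):
  for w in(-21,21):
    P=p+R[:,2]*k+R[:,1]*w
    u=proj("top",P)[0];v=proj("side",P)[0]
    print(k,w,"toppanel",((u-[300,170])*400/150+[400,0]).round(),"sidepanel",((v-[260,80])*2).round())
E
```

```text
0 -21 toppanel [619. 283.] sidepanel [218. 166.]
0 21 toppanel [661. 279.] sidepanel [218. 151.]
5 -21 toppanel [618. 279.] sidepanel [215. 168.]
5 21 toppanel [660. 275.] sidepanel [215. 153.]
8 -21 toppanel [617. 277.] sidepanel [214. 170.]
8 21 toppanel [659. 272.] sidepanel [213. 154.]
```

```bash
python3 -m creep '[[[0.28,0.04,-0.5],[0,0,0],0.5],[[0.55,0.08,-0.97],[0,0,0],0.5],[[0.8,0.1,-1.2],[0,0,0],0.5],[[1.05,0.13,-1.44],[0,0,0],0.5],[[1.3,0.16,-1.68],[0,0,0],0.5],[[1.5,0.18,-1.87],[0,0,0],0.5],[[1.64,0.2,-2],[0,0,0],0.5],[[1.64,0.2,-2],[0,0,0],0.5],[[1.64,0.2,-2],[0,0,0],0.5]]'; python3 - <<'E'
from h import *
from workcell import camera
import cv2
st();plan([505.3,-289.6,40.5],0)
s=camera("side");t=camera("top")
a=cv2.resize(s[150:250,300:400],(400,400),interpolation=2);b=cv2.resize(t[210:310,330:430],(400,400),interpolation=2)
cv2.imwrite("pics/p2.png",np.hstack([a,b])[:,:,::-1])
E
```

```text
time: 2.3
tool_pos: [507.2, -289.8, 39.8]
tool_rot: [[0.678, 0.108, 0.727], [0.076, -0.994, 0.077], [0.731, 0.003, -0.682]]
ft_force: [-0.4, -0.2, 0.8]
gripper_width: 42.5
t 2.3 p [ 507.2 -289.8   39.8] q [-1.04  0.4   2.07  1.3   0.76 -0.62] F [-0.4 -0.2  0.8] w 42.5 z [ 0.727  0.077 -0.682]
goal [ 506.8 -289.4   39.1] shift [-0.011  0.009 -0.016] turn [ 0.032 -0.002  0.022]
```

View pics/p2.png

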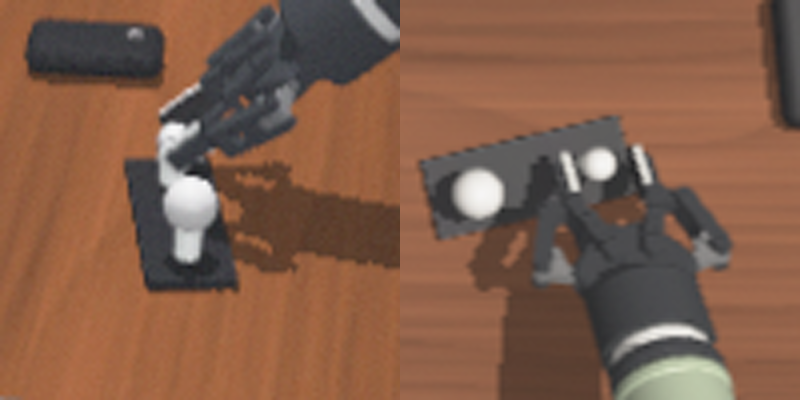

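```bash
python3 -m creep '[[[0,0.03,0],[0,0,0],0.5],[[0,0.03,0],[0,0,0],0],[[0,0.03,0],[0,0,0],0],[[0,0.03,0],[0,0,0],0],[[0,0.03,0],[0,0,0],0],[[0,0.03,0],[0,0,0],0],[[0,0.03,0.2],[0,0,0],0],[[0,0.03,0.5],[0,0,0],0],[[0,0.03,1],[0,0,0],0],[[0,0.03,1.5],[0,0,0],0],[[0,0.03,2],[0,0,0],0],[[0,0.03,2],[0,0,0],0]]' 40; python3 - <<'E'
from h import *
from workcell import camera
import cv2
st()
s=camera("side");t=camera("top")
a=cv2.resize(s[120:220,300:400],(400,400),interpolation=2);b=cv2.resize(t[210:310,330:430],(400,400),interpolation=2)
cv2.imwrite("pics/p3.png",np.hstack([a,b])[:,:,::-1])
E
```

```text
time: 3.6
tool_pos: [508.2, -289.9, 122.6]
tool_rot: [[0.676, 0.108, 0.729], [0.079, -0.994, 0.074], [0.733, 0.008, -0.681]]
ft_force: [0.5, -0.7, -0.7]
gripper_width: 21.2
t 3.6 p [ 508.2 -289.9  122.6] q [-1.04  0.21  2.07  1.12  0.83 -0.37] F [ 0.5 -0.7 -0.7] w 21.2 z [ 0.729  0.074 -0.681]
```

View pics/p3.png

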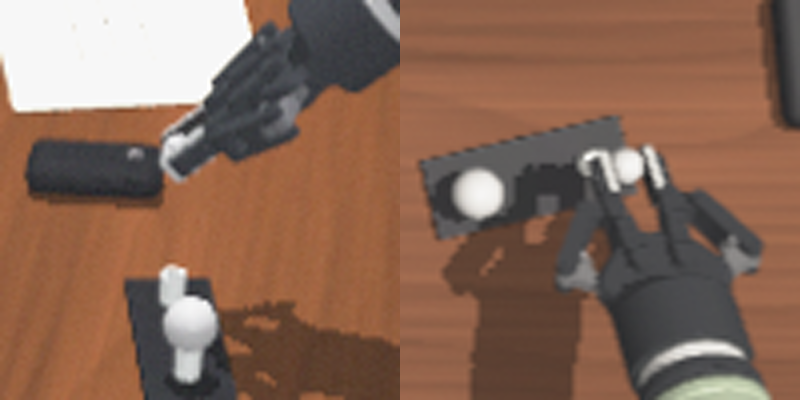

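```bash
python3 - <<'E'
from h import *
x,f=tri(np.array([330+229/4,210+166/4]),np.array([300+177/4,120+146/4]));s=bot.sense()
print(x,f,np.array(s["tool_rot"]).T@(x-np.array(s["tool_pos"])))
E
```

```text
[ 506.31269908 -291.58038278  127.37991694] [-0.0390371  -0.34631891  0.34843946  0.00132964] [ 5.05349513  3.25043805 -6.11312166]
```

```bash
python3 -c "
from h import *
st();plan([591.6,151.2,57],80)"
```

```text
t 3.7 p [ 507.  -288.3  119.5] q [-1.04  0.21  2.07  1.12  0.83 -0.37] F [-0.2  0.8 -1.4] w 21.6 z [ 0.727  0.077 -0.683]
goal [534.9 144.9 110.2] shift [ 0.698 10.83  -0.233] turn [ 0.038 -0.005  0.021]
```

```bash
python3 -m creep '[[[0,0.5,0.2],[0,0,0],0],[[0,1.2,0.3],[0,0,0],0],[[0,2,0.3],[0,0,0],0],[[0,2.8,0.3],[0,0,0],0],[[0,3.6,0.3],[0,0,0],0],[[0,4.4,0.3],[0,0,0],0],[[0,5.2,0.3],[0,0,0],0],[[0,6,0.3],[0,0,0],0],[[0,6.7,0.3],[0,0,0],0],[[0,7.3,0.3],[0,0,0],0],[[0,7.8,0.3],[0,0,0],0],[[0,8,0.3],[0,0,0],0]]' 40 && python3 -c "
from h import *
st();plan([591.6,151.2,57],80)"
```

```text
time: 4.9
tool_pos: [505.3, 34.1, 129.3]
tool_rot: [[0.681, 0.111, 0.724], [0.076, -0.994, 0.08], [0.728, 0.001, -0.685]]
ft_force: [0.4, -0.1, -0.4]
gripper_width: 21.4
t 4.9 p [505.3  34.1 129.3] q [-0.28 -0.11  2.39  1.26  0.29  0.05] F [ 0.4 -0.1 -0.4] w 21.4 z [ 0.724  0.08  -0.685]
goal [534.9 144.9 110.2] shift [ 0.74   2.772 -0.477] turn [ 0.012 -0.05  -0.01 ]
```

```bash
python3 -m creep '[[[0.2,0.4,0],[0,0,0],0],[[0.4,0.9,-0.1],[0,0,0],0],[[0.6,1.4,-0.2],[0,0,0],0],[[0.74,1.9,-0.3],[0,0,0],0],[[0.74,2.3,-0.4],[0,0,0],0],[[0.74,2.6,-0.48],[0,0,0],0],[[0.74,2.77,-0.48],[0,0,0],0],[[0.74,2.77,-0.48],[0,0,0],0],[[0.74,2.77,-0.48],[0,0,0],0]]' 40 ; python3 - <<'E'
from h import *
st();plan([591.6,151.2,57],0)
from workcell import camera
import cv2
s=camera("side");t=camera("top")
a=cv2.resize(s[190:330,230:370],(400,400),interpolation=2);b=cv2.resize(t[180:290,190:300],(400,400),interpolation=2)
cv2.imwrite("pics/p4.png",np.hstack([a,b])[:,:,::-1])
E
```

```text
time: 5.8
tool_pos: [537.0, 134.8, 104.7]
tool_rot: [[0.666, 0.118, 0.736], [0.073, -0.993, 0.093], [0.742, -0.008, -0.67]]
ft_force: [0.7, 1.2, -0.6]
gripper_width: 21.4
t 5.8 p [537.  134.8 104.7] q [ 0.06  0.08  2.29  2.56  0.08 -1.02] F [ 0.7  1.2 -0.6] w 21.4 z [ 0.736  0.093 -0.67 ]
goal [593.1 151.4  55.6] shift [ 1.401  0.415 -1.228] turn [-0.114  0.173 -0.089]
```

View pics/p4.png

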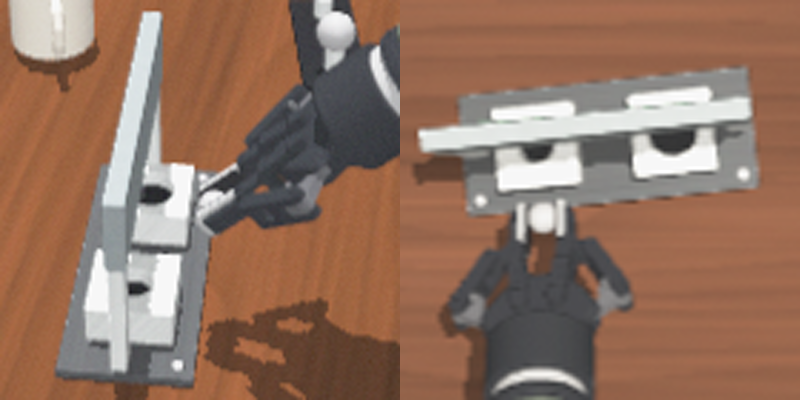

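```bash
python3 -c "
from h import *
st();plan([591.6,151.2,57],80,60)"
```

```text
t 5.9 p [536.7 135.  104.5] q [ 0.06  0.08  2.29  2.55  0.08 -1.01] F [-0.3  0.  -0.8] w 21.6 z [ 0.736  0.093 -0.671]
goal [524.5 143.8  96. ] shift [-0.305  0.219 -0.213] turn [ 0.164 -2.419 -0.095]
```

```bash
python3 -m creep '[[[-0.05,0.05,0],[0.02,-0.3,0],0],[[-0.1,0.1,0],[0.05,-0.6,0],0],[[-0.15,0.1,0],[0.08,-0.9,0],0],[[-0.2,0.15,0],[0.1,-1.2,-0.03],0],[[-0.2,0.15,0],[0.12,-1.6,-0.05],0],[[-0.25,0.2,0],[0.14,-2,-0.08],0],[[-0.3,0.2,0],[0.16,-2.4,-0.1],0],[[-0.3,0.2,0],[0.16,-2.4,-0.1],0],[[-0.3,0.2,0],[0.16,-2.4,-0.1],0]]' 40 ; python3 - <<'E'
from h import *
st();plan([591.6,151.2,57],80,60)
E
```

```text
time: 6.8
tool_pos: [525.5, 143.4, 105.7]
tool_rot: [[0.497, 0.111, 0.861], [0.056, -0.994, 0.096], [0.866, 0.001, -0.5]]
ft_force: [-0.6, -0.6, -0.8]
gripper_width: 21.2
t 6.8 p [525.5 143.4 105.7] q [ 0.1   0.18  2.39  3.13  0.48 -1.56] F [-0.6 -0.6 -0.8] w 21.2 z [ 0.861  0.096 -0.5  ]
goal [524.5 143.8  96. ] shift [-0.026  0.009 -0.243] turn [ 0.009  0.002 -0.019]
```

```bash
python3 -m creep '[[[0,0,-0.12],[0,0,0],0],[[0,0,-0.24],[0,0,0],0],[[0.25,0.03,-0.38],[0,0,0],0],[[0.5,0.06,-0.53],[0,0,0],0],[[0.75,0.08,-0.67],[0,0,0],0],[[1,0.12,-0.82],[0,0,0],0],[[1,0.12,-0.82],[0,0,0],0],[[1,0.12,-0.82],[0,0,0],0]]' 40 ; python3 - <<'E'
from h import *
st();plan([591.6,151.2,57],0,60)
from workcell import camera
import cv2
s=camera("side");t=camera("top")
a=cv2.resize(s[220:320,240:340],(400,400),interpolation=2);b=cv2.resize(t[190:270,200:280],(400,400),interpolation=2)
cv2.imwrite("pics/p5.png",np.hstack([a,b])[:,:,::-1])
E
```

```text
time: 7.6
tool_pos: [565.5, 148.2, 73.2]
tool_rot: [[0.496, 0.111, 0.861], [0.057, -0.994, 0.096], [0.867, 0.001, -0.499]]
ft_force: [0.0, 0.2, -0.7]
gripper_width: 21.1
t 7.6 p [565.5 148.2  73.2] q [ 0.11  0.35  2.3   3.14  0.55 -1.57] F [ 0.   0.2 -0.7] w 21.1 z [ 0.861  0.096 -0.499]
goal [593.3 151.4  56. ] shift [ 0.695  0.079 -0.43 ] turn [ 0.013  0.017 -0.014]
```

View pics/p5.png

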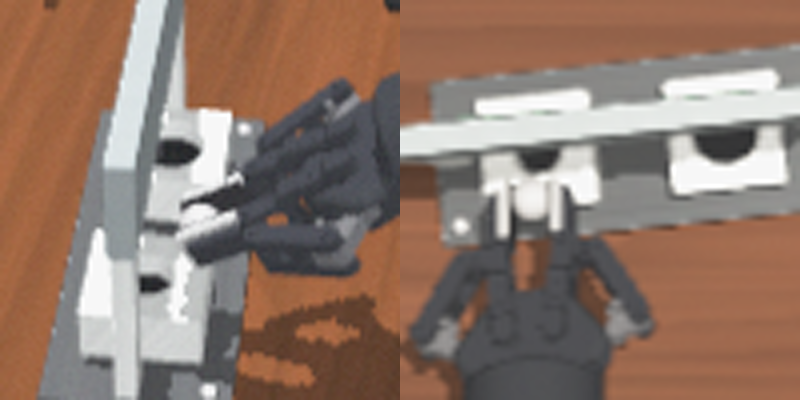

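```bash
python3 - <<'E'
from h import *
s=bot.sense();R=np.array(s["tool_rot"]);p=np.array(s["tool_pos"])
for k in(4,0,-4,-8):
  P=p+R[:,2]*k
  print(k,((proj("top",P)[0]-[200,190])*5+[400,0]).round(1),((proj("side",P)[0]-[240,220])*4).round(1))
print(((proj("top",[591.6,151.2,38])[0]-[200,190])*5+[400,0]).round(1))
E
```

```text
4 [529.4 188. ] [190.5 230.2]
0 [529.5 194. ] [197.1 227.8]
-4 [529.5 200. ] [203.8 225.3]
-8 [529.6 206.1] [210.5 222.8]
[534.4 150.1]
```

```bash
python3 - <<'E'
import cv2
a=cv2.imread("pics/p5.png")
o=cv2.resize(a[140:260,60:260],(800,480),interpolation=cv2.INTER_NEAREST);cv2.imwrite("pics/p5a.png",o)
o=cv2.resize(a[120:260,460:620],(685,600),interpolation=cv2.INTER_NEAREST);cv2.imwrite("pics/p5b.png",o)
E
```

```text
(no output)
```

View pics/p5b.png

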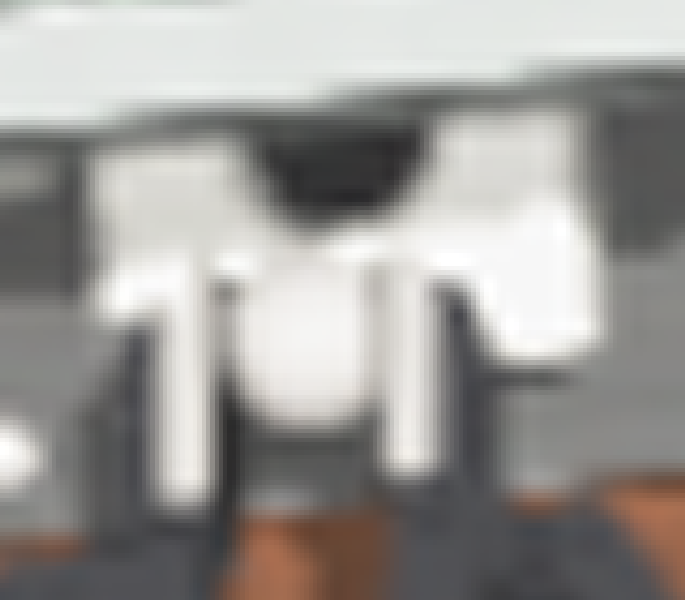

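View pics/p5a.png

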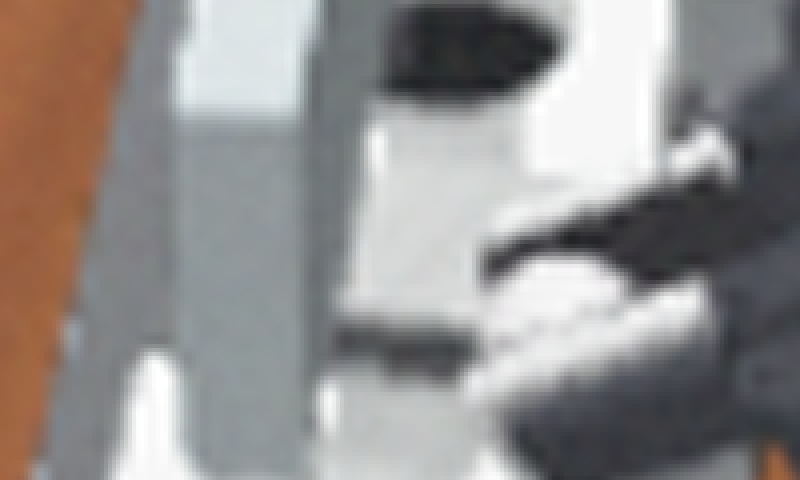

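```bash
python3 -c "
from h import *
st();plan([591.6,150.8,55.5],0,60,3.5)"
```

```text
t 7.7 p [565.1 148.2  73.4] q [ 0.11  0.35  2.3   3.14  0.55 -1.57] F [-0.5 -0.2 -0.2] w 21.6 z [ 0.861  0.096 -0.499]
goal [594.6 151.1  53.8] shift [ 0.739  0.072 -0.491] turn [ 0.014  0.018 -0.015]
```

```bash
python3 -m creep '[[[0.25,0.02,-0.14],[0,0,0],0],[[0.5,0.05,-0.29],[0,0,0],0],[[0.74,0.07,-0.43],[0,0,0],0],[[0.74,0.07,-0.49],[0,0,0],0],[[0.74,0.07,-0.49],[0,0,0],0],[[0.74,0.07,-0.49],[0,0,0],0]]' 40 ; python3 - <<'E'
from h import *
st();plan([591.6,150.8,55.5],0,60,3.5)
from workcell import camera
import cv2
s=camera("side");t=camera("top")
a=cv2.resize(s[220:320,240:340],(400,400),interpolation=2);b=cv2.resize(t[190:270,200:280],(400,400),interpolation=2)
cv2.imwrite("pics/p6.png",np.hstack([a,b])[:,:,::-1])
R=np.array(bot.sense()["tool_rot"]);P=bot.sense()["tool_pos"]-3.5*R[:,2]
for q in(P,[591.6,151.2,38]):print(((proj("side",q)[0]-[240,220])*4).round(),((proj("top",q)[0]-[200,190])*5+[400,0]).round())
E
```

```text
time: 8.3
tool_pos: [594.7, 151.0, 53.5]
tool_rot: [[0.496, 0.111, 0.861], [0.057, -0.994, 0.095], [0.867, 0.001, -0.499]]
ft_force: [0.4, -0.8, -0.4]
gripper_width: 21.5
t 8.3 p [594.7 151.   53.5] q [ 0.11  0.44  2.22  3.13  0.57 -1.57] F [ 0.4 -0.8 -0.4] w 21.5 z [ 0.861  0.095 -0.499]
goal [594.6 151.1  53.8] shift [-0.001  0.004  0.006] turn [ 0.015  0.014 -0.014]
[147. 250.] [531. 148.]
[147. 275.] [534. 150.]
```

View pics/p6.png

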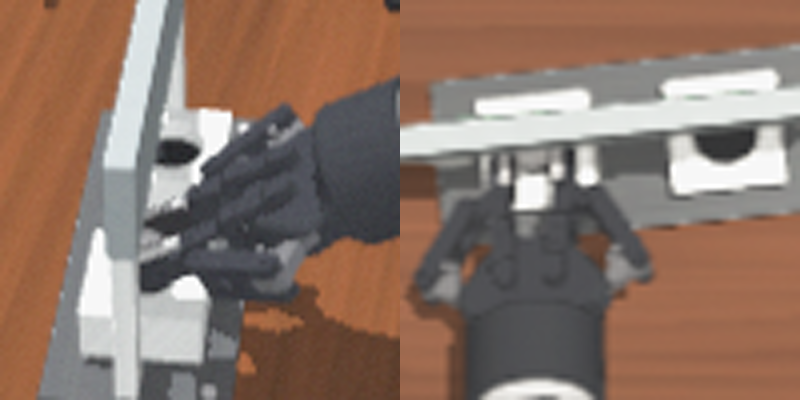

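```bash
python3 -m creep '[[[0,0,0],[0,0,0],0.5],[[0,0,0],[0,0,0],0.5],[[0,0,0],[0,0,0],0.5],[[0,0,0],[0,0,0],0.5],[[0,0,0],[0,0,0],0.5],[[-0.25,-0.03,0.15],[0,0,0],0.5],[[-0.6,-0.07,0.35],[0,0,0],0.5],[[-1,-0.11,0.6],[0,0,0],0.5],[[-1.5,-0.17,0.9],[0,0,0],0.5],[[-2,-0.2,1.2],[0,0,0],0.5],[[-2,-0.2,1.5],[0,0,0],0.5],[[-2,-0.2,1.5],[0,0,0],0.5]]' 40 ; python3 - <<'E'
from h import *
st();plan([484.2,-201.8,47.3],80,60)
from workcell import camera
import cv2
s=camera("side");t=camera("top")
a=cv2.resize(s[220:320,240:340],(400,400),interpolation=2);b=cv2.resize(t[190:270,200:280],(400,400),interpolation=2)
cv2.imwrite("pics/p7.png",np.hstack([a,b])[:,:,::-1])
for z in(38,58):
 q=[591.6,151.2,z];print(((proj("side",q)[0]-[240,220])*4).round(),((proj("top",q)[0]-[200,190])*5+[400,0]).round())
E
```

```text
time: 9.6
tool_pos: [514.9, 143.2, 115.9]
tool_rot: [[0.492, 0.111, 0.864], [0.056, -0.994, 0.096], [0.869, 0.001, -0.495]]
ft_force: [-0.0, -0.2, 0.0]
gripper_width: 42.8
t 9.6 p [514.9 143.2 115.9] q [ 0.11  0.12  2.42  3.14  0.45 -1.57] F [-0.  -0.2  0. ] w 42.8 z [ 0.864  0.096 -0.495]
goal [ 417.1 -209.2   86.3] shift [-2.446 -8.81  -0.74 ] turn [ 0.009  0.068 -0.017]
[147. 275.] [534. 150.]
[146. 247.] [529. 148.]
```

View pics/p7.png

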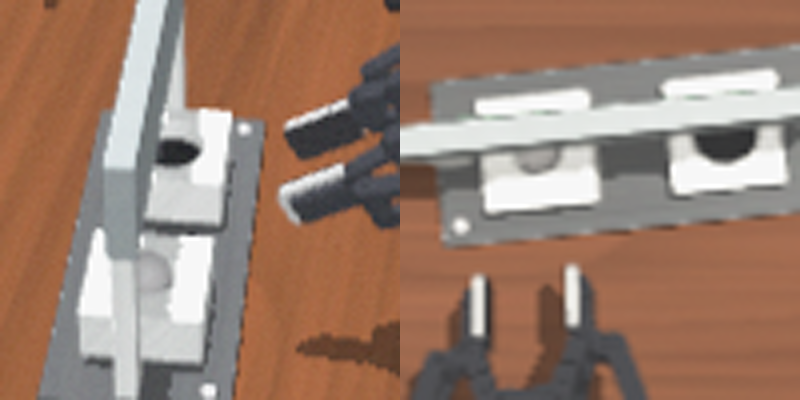

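The small ball now shows in its pocket, at about (150,272) in the side panel and (537,155) in the top panel. Next is the large ball.

```bash
python3 -c "
from h import *
st();plan([484.2,-201.8,47.3],90,30,3)"
```

```text
t 9.7 p [515.3 143.1 114.7] q [ 0.11  0.13  2.42  3.14  0.46 -1.57] F [ 0.5 -0.5 -0.2] w 42.7 z [ 0.863  0.096 -0.497]
goal [ 441.  -206.6  122.6] shift [-1.859 -8.741  0.2  ] turn [-0.651  6.007 -0.018]
```

```bash
python3 -m creep '[[[0,-0.4,0.2],[0,0.3,0],0.75],[[0,-1,0.4],[0,0.6,0],0.75],[[0,-1.7,0.5],[0,0.9,0],0.75],[[0,-2.4,0.5],[-0.1,1.2,0],0.75],[[0,-3.1,0.5],[-0.15,1.5,0],0.75],[[0,-3.8,0.5],[-0.2,2,0],0.75],[[-0.1,-4.5,0.5],[-0.25,2.5,0],0.75],[[-0.2,-5,0.5],[-0.35,3.2,0],0.75],[[-0.3,-5.5,0.5],[-0.45,4,0],0.75],[[-0.4,-6,0.5],[-0.5,4.8,0],0.75],[[-0.5,-6.2,0.5],[-0.6,5.5,0],0.75],[[-0.5,-6.2,0.5],[-0.65,6,0],0.75]]' 40 ; python3 -c "
from h import *
st();plan([484.2,-201.8,47.3],90,30,3)"
```

```text
time: 10.9
tool_pos: [501.1, -80.2, 133.5]
tool_rot: [[0.848, 0.119, 0.516], [0.098, -0.993, 0.069], [0.52, -0.008, -0.854]]
ft_force: [0.6, 0.8, 0.5]
gripper_width: 64.0
t 10.9 p [501.1 -80.2 133.5] q [-0.53 -0.07  2.19  0.56  0.65  0.54] F [0.6 0.8 0.5] w 64.0 z [ 0.516  0.069 -0.854]
goal [ 441.  -206.6  122.6] shift [-1.503 -3.159 -0.272] turn [-0.122  0.26  -0.111]
```

```bash
python3 -m creep '[[[-0.2,-0.5,0],[0,0,0],0.75],[[-0.5,-1.1,0],[0,0,0],0.75],[[-0.8,-1.7,0],[0,0,0],0.75],[[-1.1,-2.3,0],[0,0,0],0.75],[[-1.4,-2.8,-0.1],[0,0,0],0.75],[[-1.5,-3.15,-0.2],[0,0,0],0.75],[[-1.5,-3.15,-0.27],[0,0,0],0.75],[[-1.5,-3.15,-0.27],[0,0,0],0.75]]' ; python3 -c "
from h import *
st();plan([484.2,-201.8,47.3],0,30,3);plan([484.2,-201.8,47.3],30,30,3)"
```

```text
time: 11.7
tool_pos: [442.7, -205.3, 123.4]
tool_rot: [[0.845, 0.119, 0.522], [0.097, -0.993, 0.07], [0.527, -0.009, -0.85]]
ft_force: [-0.6, -0.7, 0.7]
gripper_width: 64.2
t 11.7 p [ 442.7 -205.3  123.4] q [-0.92 -0.03  2.18  0.68  0.82  0.11] F [-0.6 -0.7  0.7] w 64.2 z [ 0.522  0.07  -0.85 ]
goal [ 485.7 -201.6   44.7] shift [ 1.075  0.091 -1.968] turn [-0.14   0.34  -0.106]
goal [ 470.8 -203.3   70.7] shift [ 0.703  0.05  -1.318] turn [-0.14   0.34  -0.106]
```

```bash
python3 -m creep '[[[0.2,0.02,-0.36],[0,0.1,0],0.75],[[0.4,0.04,-0.72],[-0.05,0.2,-0.05],0.75],[[0.6,0.06,-1.08],[-0.1,0.3,-0.1],0.75],[[0.75,0.08,-1.38],[-0.1,0.3,-0.1],0.75],[[0.9,0.1,-1.65],[-0.1,0.3,-0.1],0.75],[[1,0.11,-1.85],[-0.1,0.3,-0.1],0.75],[[1.07,0.11,-1.97],[-0.1,0.3,-0.1],0.75],[[1.07,0.11,-1.97],[-0.1,0.3,-0.1],0.75],[[1.07,0.11,-1.97],[-0.1,0.3,-0.1],0.75]]' ; python3 - <<'E'
from h import *
st();plan([484.2,-201.8,47.3],0,30,3)
from workcell import camera
import cv2
s=camera("side");t=camera("top")
a=cv2.resize(s[150:250,300:400],(400,400),interpolation=2);b=cv2.resize(t[210:310,310:410],(400,400),interpolation=2)
cv2.imwrite("pics/p8.png",np.hstack([a,b])[:,:,::-1])
E
```

```text
time: 12.6
tool_pos: [486.2, -201.5, 46.1]
tool_rot: [[0.858, 0.111, 0.502], [0.096, -0.994, 0.056], [0.505, 0.0, -0.863]]
ft_force: [0.3, -0.2, -0.5]
gripper_width: 64.5
t 12.6 p [ 486.2 -201.5   46.1] q [-0.8   0.21  2.13  0.78  0.6   0.05] F [ 0.3 -0.2 -0.5] w 64.5 z [ 0.502  0.056 -0.863]
goal [ 485.7 -201.6   44.7] shift [-0.012 -0.003 -0.034] turn [-0.003  0.064 -0.015]
```

View pics/p8.png

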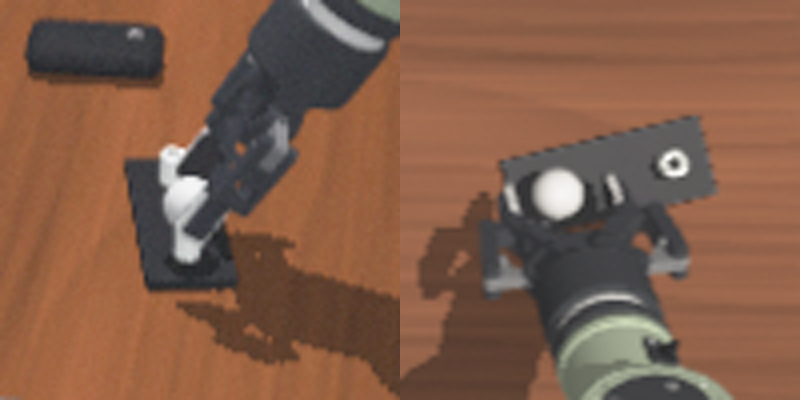

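```bash
python3 -m creep '[[[0,0.02,-0.03],[0,0,0],0.75],[[0,0.02,-0.03],[0,0,0],0],[[0,0.02,-0.03],[0,0,0],0],[[0,0.02,-0.03],[0,0,0],0],[[0,0.02,-0.03],[0,0,0],0],[[0,0.02,-0.03],[0,0,0],0],[[0,0.02,-0.03],[0,0,0],0],[[0,0.02,0.3],[0,0,0],0],[[0,0.02,0.7],[0,0,0],0],[[0,0.02,1.3],[0,0,0],0],[[0,0.02,2],[0,0,0],0],[[0,0.02,2.2],[0,0,0],0]]' 50; python3 - <<'E'
from h import *
st();plan([603.6,41.9,64],90,60,3)
from workcell import camera
import cv2
s=camera("side");t=camera("top")
a=cv2.resize(s[120:220,300:400],(400,400),interpolation=2);b=cv2.resize(t[210:310,310:410],(400,400),interpolation=2)
cv2.imwrite("pics/p9.png",np.hstack([a,b])[:,:,::-1])
E
```

```text
time: 13.9
tool_pos: [487.1, -202.0, 136.3]
tool_rot: [[0.856, 0.111, 0.504], [0.098, -0.994, 0.053], [0.507, 0.004, -0.862]]
ft_force: [0.3, -1.0, -1.5]
gripper_width: 33.7
t 13.9 p [ 487.1 -202.   136.3] q [-0.8   0.01  2.09  0.6   0.78  0.28] F [ 0.3 -1.  -1.5] w 33.7 z [ 0.504  0.053 -0.862]
goal [528.7  33.6 107.5] shift [ 1.04   5.89  -0.719] turn [ 6.980e-01 -5.866e+00  2.000e-03]
```

View pics/p9.png

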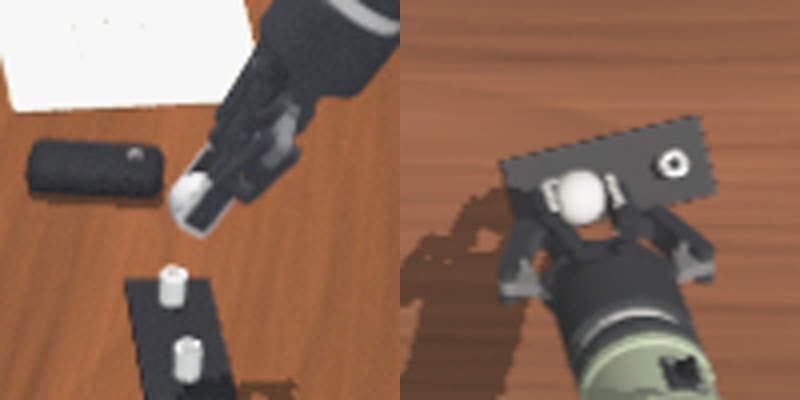

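```bash
python3 -m creep '[[[0.1,0.4,0],[0.05,-0.4,0],0],[[0.2,0.9,0],[0.1,-1,0],0],[[0.4,1.4,0],[0.2,-1.7,0],0],[[0.5,1.9,0],[0.3,-2.4,0],0],[[0.6,2.4,0],[0.4,-3.1,0],0],[[0.7,2.9,0],[0.45,-3.8,0],0],[[0.7,3.4,-0.1],[0.55,-4.5,0],0],[[0.7,3.9,-0.2],[0.6,-5.1,0],0],[[0.7,4.4,-0.2],[0.7,-5.7,0],0],[[0.8,4.8,-0.2],[0.7,-5.87,0],0],[[0.9,5.2,-0.2],[0.7,-5.87,0],0],[[0.9,5.5,-0.2],[0.7,-5.87,0],0]]' 50; python3 -c "
from h import *
st();plan([603.6,41.9,64],90,60,3)"
```

```text
time: 15.2
tool_pos: [520.3, 20.0, 122.8]
tool_rot: [[0.505, 0.111, 0.856], [0.052, -0.994, 0.098], [0.861, -0.005, -0.508]]
ft_force: [-0.1, 0.2, -2.3]
gripper_width: 33.6
t 15.2 p [520.3  20.  122.8] q [-0.38  0.05  2.46  2.22  0.54 -0.98] F [-0.1  0.2 -2.3] w 33.6 z [ 0.856  0.098 -0.508]
goal [528.7  33.6 107.5] shift [ 0.21   0.34  -0.382] turn [-0.042 -0.11  -0.014]
```

```bash
python3 -m creep '[[[0.1,0.15,-0.1],[0,-0.05,0],0],[[0.2,0.3,-0.25],[-0.02,-0.1,0],0],[[0.25,0.36,-0.4],[-0.02,-0.1,0],0],[[0.5,0.38,-0.54],[-0.02,-0.1,0],0],[[0.75,0.4,-0.67],[-0.02,-0.1,0],0],[[0.75,0.4,-0.67],[-0.02,-0.1,0],0],[[0.75,0.4,-0.67],[-0.02,-0.1,0],0]]' 50; python3 - <<'E'
from h import *
st();plan([603.6,41.9,64],0,60,3)
from workcell import camera
import cv2
s=camera("side");t=camera("top")
a=cv2.resize(s[200:300,240:340],(400,400),interpolation=2);b=cv2.resize(t[190:270,230:310],(400,400),interpolation=2)
cv2.imwrite("pics/p10.png",np.hstack([a,b])[:,:,::-1])
R=np.array(bot.sense()["tool_rot"]);P=bot.sense()["tool_pos"]
for k in(0,-4,-8):
  q=P+k*R[:,2];print(k,((proj("side",q)[0]-[240,200])*4).round(),((proj("top",q)[0]-[230,190])*5+[400,0]).round())
print(((proj("top",[603.6,41.9,38])[0]-[230,190])*5+[400,0]).round())
E
```

```text
time: 15.9
tool_pos: [550.5, 35.4, 96.9]
tool_rot: [[0.496, 0.111, 0.861], [0.054, -0.994, 0.097], [0.867, -0.002, -0.499]]
ft_force: [-0.9, 0.5, -2.8]
gripper_width: 33.4
t 15.9 p [550.5  35.4  96.9] q [-0.29  0.21  2.39  2.47  0.58 -1.19] F [-0.9  0.5 -2.8] w 33.4 z [ 0.861  0.097 -0.499]
goal [606.2  42.2  62.5] shift [ 1.392  0.171 -0.86 ] turn [-0.021  0.012 -0.018]
0 [264. 144.] [577. 220.]
-4 [270. 142.] [577. 226.]
-8 [277. 139.] [578. 232.]
[572. 130.]
```

View pics/p10.png

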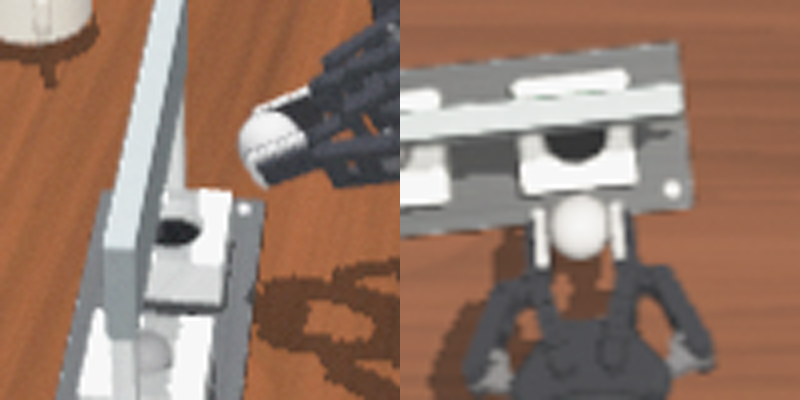

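```bash
python3 -c "
from h import *
st();plan([603.6,42.1,59],0,60,4)"
```

```text
t 16.0 p [550.8  35.2  97.9] q [-0.29  0.21  2.39  2.47  0.58 -1.19] F [ 0.4 -0.1 -2.5] w 33.4 z [ 0.862  0.097 -0.497]
goal [607.   42.5  57. ] shift [ 1.406  0.181 -1.023] turn [-0.019  0.036 -0.017]
```

```bash
python3 -m creep '[[[0.25,0.03,-0.14],[0,0,0],0],[[0.5,0.06,-0.29],[0,0,0],0],[[0.75,0.09,-0.43],[0,0,0],0],[[1,0.12,-0.57],[0,0,0],0],[[1.2,0.15,-0.69],[0,0,0],0],[[1.4,0.18,-0.8],[0,0,0],0],[[1.4,0.18,-0.9],[0,0,0],0],[[1.4,0.18,-1.01],[0,0,0],0],[[1.4,0.18,-1.01],[0,0,0],0],[[1.4,0.18,-1.01],[0,0,0],0]]' 50; python3 - <<'E'
from h import *
st();plan([603.6,42.1,59],0,60,4)
from workcell import camera
import cv2
s=camera("side");t=camera("top")
a=cv2.resize(s[200:300,240:340],(400,400),interpolation=2);b=cv2.resize(t[190:270,230:310],(400,400),interpolation=2)
cv2.imwrite("pics/p11.png",np.hstack([a,b])[:,:,::-1])
E
```

```text
time: 17.0
tool_pos: [607.4, 42.4, 58.2]
tool_rot: [[0.493, 0.111, 0.863], [0.054, -0.994, 0.097], [0.869, -0.001, -0.495]]
ft_force: [0.0, -0.0, -2.3]
gripper_width: 33.2
t 17.0 p [607.4  42.4  58.2] q [-0.22  0.42  2.25  2.63  0.62 -1.31] F [ 0.  -0.  -2.3] w 33.2 z [ 0.863  0.097 -0.495]
goal [607.   42.5  57. ] shift [-0.009  0.003 -0.03 ] turn [-0.02   0.058 -0.019]
```

View pics/p11.png

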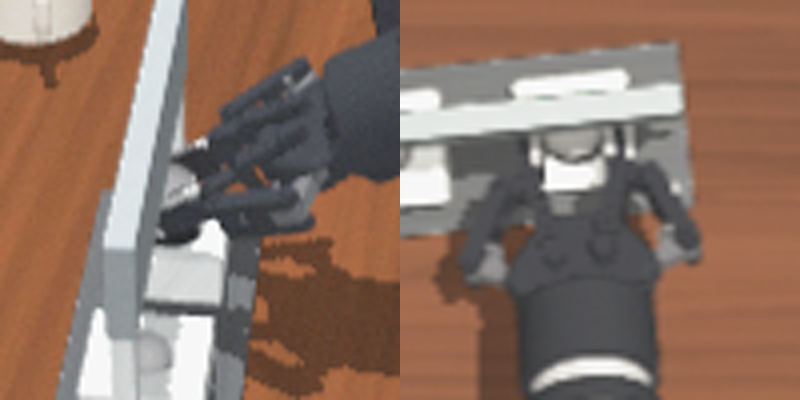

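```bash
python3 -m creep '[[[0,0,0],[0,0,0],0.58],[[0,0,0],[0,0,0],0.58],[[0,0,0],[0,0,0],0.58],[[0,0,0],[0,0,0],0.58],[[0,0,0],[0,0,0],0.58],[[-0.25,-0.03,0.15],[0,0,0],0.58],[[-0.6,-0.07,0.35],[0,0,0],0.58],[[-1,-0.11,0.6],[0,0,0],0.58],[[-1.5,-0.17,0.9],[0,0,0],0.58],[[-2,-0.2,1.2],[0,0,0],0.58],[[-2,-0.2,1.5],[0,0,0],0.58],[[-2,-0.2,1.5],[0,0,0],0.58]]' 50 ; python3 - <<'E'
from h import *
st()
from workcell import camera
import cv2
s=camera("side");t=camera("top")
a=cv2.resize(s[200:300,240:340],(400,400),interpolation=2);b=cv2.resize(t[190:270,220:300],(400,400),interpolation=2)
cv2.imwrite("pics/p12.png",np.hstack([a,b])[:,:,::-1]);cv2.imwrite("pics/top9.png",t[:,:,::-1])
for q in([603.6,41.9,44],[591.6,151.2,38],[603.6,41.9,56]):print(((proj("side",q)[0]-[240,200])*4).round(),((proj("top",q)[0]-[220,190])*5+[400,0]).round())
E
```

```text
time: 18.3
tool_pos: [527.8, 34.2, 120.5]
tool_rot: [[0.489, 0.111, 0.865], [0.055, -0.994, 0.097], [0.871, 0.001, -0.492]]
ft_force: [-0.3, -0.3, 0.1]
gripper_width: 49.4
t 18.3 p [527.8  34.2 120.5] q [-0.32  0.09  2.45  2.36  0.55 -1.09] F [-0.3 -0.3  0.1] w 49.4 z [ 0.865  0.097 -0.492]
[169. 215.] [621. 130.]
[147. 355.] [434. 150.]
[169. 199.] [620. 129.]
```

View pics/p12.png

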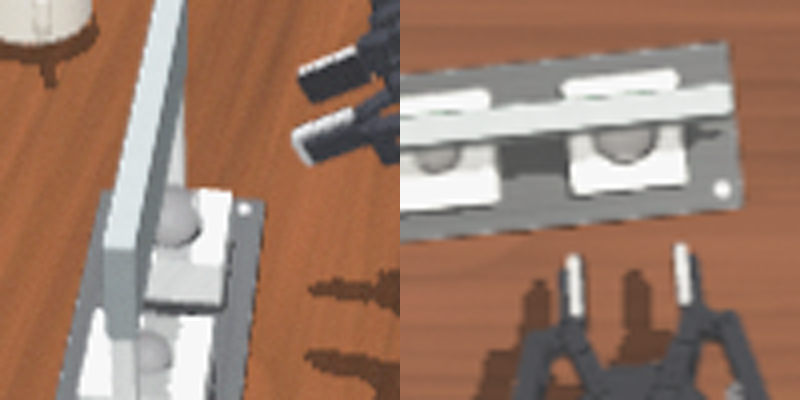

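View pics/top9.png

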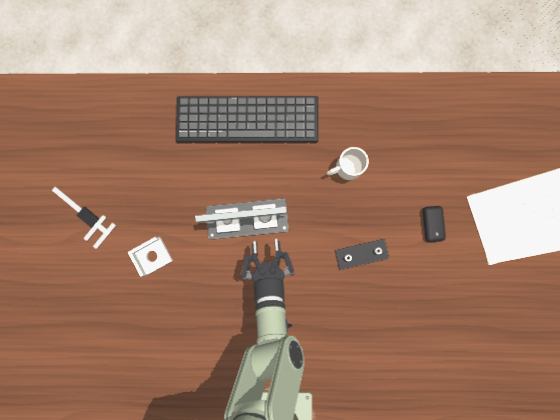

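```bash
python3 - <<'E'
from workcell import bot,camera
import numpy as np
a=camera("side").astype(int)
for i in range(10):camera("top")
b=camera("side").astype(int)
print(abs(a-b)[235:310,270:310].max(),abs(a-b)[235:310,270:310].mean())
print(bot.sign_off())
E
```

```text
10 1.4452222222222222
the job is handed in; nothing more can be done
None
```

I dropped the small ball into the small pocket (the +y end of the rig) and the large ball into the large pocket (the −y end). I then backed the arm clear and handed the job in at about 19 s of the 58 s.

**Seating:** In the last side and top pictures both balls sit where a seated ball should appear, small at z ≈ 38 mm and large at ≈ 44 mm. The estimate is good to about 2 mm, because the beam partly hides both balls. Two side pictures about half a second apart showed no change around the pockets beyond noise, so both balls looked at rest.

**Bystanders and contact:** The mug, mouse and sample part are at the same pixels as at the start. Wrist forces in the readings stayed under about 3 N.

**What disagreed:**
- The gripper read about 2.4 mm narrower than each ball while holding it. I took this for pad compression.
- The camera and the robot disagreed sideways by about 1–2 mm, within the stated calibration.
- On the first approach to the rig, tilted 47°, joint 5 came to its lower limit and the arm stopped about 10 mm short. I tilted to 60° and the approach then went cleanly.

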